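# Open a push-and-turn sample bottle in the cap torque tester

### The job

Stand the square sample bottle that lies on the inspection tray upright between the jaws of the cap torque tester, and there open its child-resistant cap: press it down and, keeping it pressed, turn it anticlockwise until it comes free. Lift the cap off and lay it flat on the inspection tray, top side up, leaving the open bottle standing in the jaws. The tester's load cell is delicate: never bear down on it with more than about 50 N; and do not shift or knock over the other things on the bench and tray.

Things in the scene. Friction and masses are not known exactly. Their poses are not given: they have to be found in the camera images.
- bottle_mid (a point): Square amber plastic bottle, 62 x 62 mm, body 78 mm long, about 0.22 kg; it starts lying on one flat side on the tray. A 50 mm square shoulder, 6 mm long, then a neck of 37 mm diameter go on to 113 mm from the base. This point: centre of the square body, on the axis, 39 mm from the base. x runs along the bottle from base to cap (up when it stands); y, z are square to the flat sides.
- bottle_base (a point): Centre of the bottle's flat base, axes as bottle_mid. With the cap locked on, the whole is 127 mm long.
- cap_mid (a point): White ribbed push-and-turn cap, 60 mm outside diameter, 32 mm high, 45 g, open below. This point is on its axis half-way up, 16 mm from rim and top; x points from the open rim to the closed top. Locked on the bottle, its rim is 95 mm and its top 127 mm from the bottle's base, with 11 mm free between rim and shoulder for the fingertips and the press travel. Any finger yaw grips it.
- cap_top (a point): Centre of the cap's top face. A spring holds the locked cap up: about 6 N starts it, 12 N has it down 4 mm, and it bottoms at 6.5 mm (16 N), hard beyond. Kept down by 4.5 mm or more it turns anticlockwise, seen from its top; after 35 degrees its lugs are past the teeth on the neck. From there to 85 degrees it is free: let up, it rises 3 mm above its locked height and lifts off.
- cap_rim (a point): Centre of the cap's open rim. Three lugs just inside it hook under bars on the neck, each closed by a 4 mm tooth: not pressed far enough, or turned clockwise, the cap stays locked however hard it is turned or pulled. The turn counts relative to the bottle, which itself turns a little in the jaws first.
- pad_top (a point): Centre of the square pad (on the load cell) of the cap torque tester, on which the bottle stands, 88 mm above the bench, z up. Two fixed U-shaped jaws make a square pocket round it, 68 mm inside, sides along this point's x and y, so the bottle cannot turn (play 6 degrees each way). Jaws: 20 mm above the pad; their rubber lips flare out 6 mm and end 30 mm above it. Any quarter turn fits.
- pad (a joint): Deflection of the load cell under the pad, in m, growing as the pad is pressed down: 1 mm for every 20 N (0 when unloaded, about 0.0001 under the bottle's own weight; it must never pass 0.003).
- tester: The cap torque tester: a low light-grey housing 250 mm (x) by 190 mm (y), 70 mm high, fixed; a round table 78 mm in radius carries the jaws. Origin under the centre of the housing; the display is at its -x end and the pad is 32 mm from the origin towards +x.
- tray_floor (a point): Inspection tray, fixed: 320 x 320 mm, white floor, aluminium rim 8 mm thick that stands 12 mm above the floor. This point is the centre of the floor's upper face (14 mm above the bench); x and y run along its sides, z up.
- round_bottle: Bystander: round amber bottle, 60 mm diameter, 135 mm high, on the bench behind. Origin at the centre of its underside.
- jar: Bystander: round off-white jar, 60 mm diameter, 70 mm high, standing near a corner of the tray (+x, +y). Origin at the centre of its underside.
- spare_cap: Bystander: plain white screw cap, 48 mm diameter, 22 mm high, lying near a corner of the tray (+x, -y). Origin at the centre of its underside.
- beaker: Bystander: glass beaker, 72 mm diameter, 95 mm high. Origin at the centre of its underside.
- weight: Bystander: steel calibration weight with a knob, 44 mm diameter, 68 mm high, 0.7 kg. Origin at the centre of its underside.
- caliper: Bystander: steel caliper, 190 mm long, lying flat, up to 10 mm thick. Origin on its underside, 75 mm from the jaw end.
Not all that is in view belongs to the job. Leave any yellow look-alike of the part that bears cap_mid alone.

How it is judged:
By the outcome, as a careful person would: the job done as asked, in the order asked, and still so for the second after the job is handed in, with the robot touching nothing.
It also fails if it takes over 59 s, if anything falls off the work surface, if the arm or the gripper's body presses on something with over 40 N, if the wrist force passes 120 N, or if a joint passes its speed limit or range.

### The arm

A 6-joint arm with a two-finger parallel gripper is mounted at the origin on the work surface. World frame = base frame: x ahead of the robot, y to its left, z up, the work surface at z = 0. Lengths are in m, angles in rad, forces in N, time in s.
With the tool pointing down it reaches from about 0.325 to 0.775 m from the base axis. Payload 5.5 kg.
Tool frame: the origin (TCP) lies midway between the tips of the shut fingers; the grasp point (between the pads) lies 19 mm behind it; z points along the fingers, x is the direction in which the jaws open and shut, and the axes are right-handed (so a half turn about z gives the same grasp; the last joint's range is limited). The gripper opens to 88 mm and grips with 3 to 60 N. Pads are 20 mm wide; open, the fingers measure 115 mm over their backs; the gripper's body (75 mm by 178 mm) begins 61 mm behind the grasp point.
Start: joints at [-1.354, 0.091, 1.231, -0, 1.82, -0.057], TCP at [0.162, -0.578, 0.223] pointing down, gripper open.
Joint ranges: [-2.87, 2.87], [-0.86, 2.18], [0.17, 2.46], [-1.51, 4.65], [0.06, 2.69], [-2.65, 2.65]. Speed limits (rad/s): [2.57, 2.57, 3.01, 3.14, 3.14, 3.14].

### API

Orientations are given as a unit quaternion [w, x, y, z].
In Python, from workcell import * gives the robot as it stands. The module is installed in compiled form; this text tells all that it offers.
- The arm moves only by the tool arm_command, never from a script. Its argument "increments" is a list that holds one entry, the list of rows, each a list of 6 numbers: the shift along the tool's x, y, z in cm, then the turn, a rotation vector about the tool's x, y, z in degrees. In form: [[[dx, dy, dz, wx, wy, wz], ...]]. A call has 1 to 12 rows; each row is the pose to reach, as a shift and turn from the pose measured when the call began, along the tool's axes at that moment; what a row does not reach only later rows make up. A row lasts 1/8 s, in which the tool goes at most 62.5 mm and 10.7 degrees, less where a joint would pass 70% of its speed; a pose out of reach is approached as far as the arm can. A call with a gripper value outside its range is refused whole. "grip" is the opening, from 0 (shut) to 1 (fully open), set as the call begins (left out, the last holds). The fingers move at their own pace and stop on an object; "grip_force" is the grip in N (left out, the last holds). Time passes only in rows, so rows that repeat a pose let the fingers close. It gives the time, the measured TCP pose, the force and the opening at its end, in the units of the state.
- observe(): the state, without advancing time (a new reading comes with each control period).
- snapshot(name): name is "scene" or "top"; returns a dict with "pixels" (400x640x3 uint8, red, green, blue), "z_map" (400x640 float32, m along the optical axis (not along the pixel's ray), 0 where there is no reading), "K" (3x3 intrinsics, pixels), "cam_to_world" (4x4, takes a point from camera to world coordinates). Camera axes: x right, y down, z forward; pixel columns grow to the right and rows downward; lengths in m; the calibration is good to about 2 mm. A picture is of the moment at which its call begins.
- close_job(): hands the job in, once; it reports no verdict.
The state is a dict: "time_s": time; "joints": joint angles; "dq": joint speeds; "tau": joint torques, N m; "position": TCP position; "orientation": TCP orientation; "contact_force": force on the tool from outside, world axes, zero at the start; "ft_torque": the same for the moment, N m; "grip_width": finger opening in m.
Only numpy, scipy, OpenCV 4.12 (cv2) and the standard library are available. Lean on these libraries where they do the work, as an engineer would, in place of code of your own. Each camera call takes 0.05 s, during which the arm holds its last target.

## Working session

There is one attempt and no reset: what is moved stays moved. The work goes in short steps, Python scripts to look and compute and a tool call to move; the robot and the scene stay as the last step left them, time stands still between calls to the robot, and variables do not carry over. Pictures are saved under pics/ and viewed, and the job is handed in when it is done.

Besides the shell and the picture viewer there is one more tool, called after "Emit:" by a JSON object that holds its "name" and its "arguments", one argument or row to a line. arm_command: Moves the arm, as the interface text tells. Its arguments: {"type":"object","properties":{"increments":{"type":"array"},"grip":{"type":"number"},"grip_force":{"type":"number"}},"required":["increments"]}

```bash
mkdir -p pics; cat > h.py <<'E'
from workcell import *
import numpy as np, cv2
from scipy.spatial.transform import Rotation as R
def snap(n,f):
    s=snapshot(n); cv2.imwrite('pics/'+f,cv2.cvtColor(s['pixels'],cv2.COLOR_RGB2BGR)); np.savez('/tmp/'+n,**s); return s
def pts(s):
    z=s['z_map'].astype(float); K=s['K']; v,u=np.mgrid[:z.shape[0],:z.shape[1]]
    c=np.stack([(u-K[0,2])/K[0,0]*z,(v-K[1,2])/K[1,1]*z,z],-1)
    T=s['cam_to_world']; p=c@T[:3,:3].T+T[:3,3]; p[z==0]=np.nan; return p
def rot(q): return R.from_quat([q[1],q[2],q[3],q[0]])
E
python3 - <<'E'
from h import *
np.set_printoptions(precision=4,suppress=True)
for n in('scene','top'):
    s=snap(n,n+'0.png'); print(s['K'],s['cam_to_world'])
o=observe(); print(o)
E
```

```text
[[477.5357   0.     314.9832]
 [  0.     477.5357 197.8946]
 [  0.       0.       1.    ]] [[ 0.5306  0.5043 -0.6813  1.4379]
 [ 0.8476 -0.3247  0.4198 -0.5448]
 [-0.0095 -0.8002 -0.5997  0.8472]
 [ 0.      0.      0.      1.    ]]
[[496.5718   0.     323.464 ]
 [  0.     496.5718 200.9663]
 [  0.       0.       1.    ]] [[ 0.0068 -0.9795  0.2013  0.2267]
 [-1.     -0.0065  0.0024  0.0114]
 [-0.001  -0.2013 -0.9795  1.6192]
 [ 0.      0.      0.      1.    ]]
{'time_s': 0.1, 'joints': array([-1.3537,  0.0918,  1.2317, -0.    ,  1.8198, -0.0567]), 'dq': array([-0.0004, -0.0019, -0.0029, -0.0002, -0.0001,  0.0007]), 'tau': array([  0.0025, -44.7858, -40.7568,   0.0701,   0.0284,  -0.0001]), 'position': array([ 0.1622, -0.5774,  0.2216]), 'orientation': array([-0.0006,  0.797 , -0.604 , -0.0007]), 'contact_force': array([ 0.6501, -0.7317,  0.1494]), 'ft_torque': array([ 0.0321, -0.0055,  0.0255]), 'grip_width': 0.08790769323350701}
```

```bash
ls .
```

```text
h.py
pics
```

View pics/scene0.png

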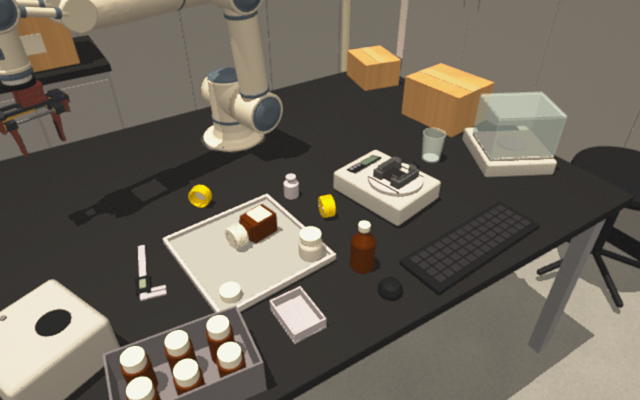

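View pics/top0.png

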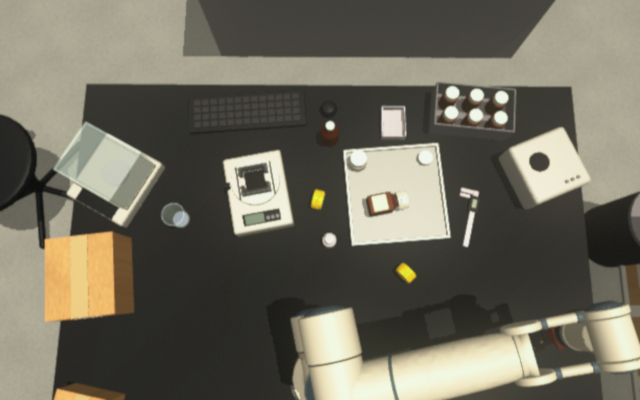

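The top view shows the bottle lying at about (382,203) with its cap at (403,200) pointing image-right. The tray spans about (345–450, 145–244), and the tester is at (258,192) with its jaws at (255,179). The yellow look-alikes are at (318,199) and (406,273). Next I'll measure from the depth maps.

```bash
python3 - <<'E'
from h import *
np.set_printoptions(precision=4,suppress=True)
for n,box in(('top',(215,135,465,255)),('scene',(150,120,450,320))):
    s=dict(np.load('/tmp/%s.npz'%n)); p=pts(s); px=s['pixels'].astype(int)
    x0,y0,x1,y1=box
    im=cv2.cvtColor(s['pixels'][y0:y1,x0:x1],cv2.COLOR_RGB2BGR); k=3 if n=='top' else 2.6
    cv2.imwrite(f'pics/{n}_z.png',cv2.resize(im,None,fx=k,fy=k,interpolation=cv2.INTER_CUBIC))
    for nm,a,b in(('tray',(0.33,-.35),(.65,.0)),('test',(0.3,0.05),(.7,.35))):
        pass
    hsv=cv2.cvtColor(s['pixels'],cv2.COLOR_RGB2HSV)
    # bottle amber on tray: within tray region
    for nm,m in(('tall>.03',(p[...,2]>.03)),):
        m=m&(p[...,0]>.2)&(p[...,0]<.8)&(p[...,1]>-.4)&(p[...,1]<.45)&(p[...,2]<.3)
        c,l,st,ce=cv2.connectedComponentsWithStats(m.astype(np.uint8))
        for i in range(1,c):
            if st[i,4]<20: continue
            q=p[l==i]; print(n,st[i],'min',q.min(0),'max',q.max(0),'med',np.median(q,0))
    print(n,'tray floor z',np.nanmedian(p[(p[...,0]>.4)&(p[...,0]<.55)&(p[...,1]>-.25)&(p[...,1]<-.05)][:,2]))
E
```

```text
top [321 121  18  24 339] min [ 0.7462 -0.0319  0.0315] max [0.7994 0.0249 0.1428] med [ 0.7653 -0.0018  0.0924]
top [432 124  21   8  95] min [ 0.7946 -0.3998  0.0315] max [ 0.8    -0.3476  0.0973] med [ 0.7979 -0.3794  0.0613]
top [ 223  150   71   86 4587] min [0.4383 0.1118 0.0302] max [0.7156 0.3429 0.1268] med [0.5675 0.2246 0.0744]
top [349 150  18  21 310] min [ 0.6571 -0.1236  0.0304] max [ 0.7271 -0.0674  0.0939] med [ 0.6785 -0.0949  0.0811]
top [418 150  15  14 149] min [ 0.6813 -0.344   0.0302] max [ 0.7278 -0.2973  0.0442] med [ 0.7046 -0.3208  0.0357]
top [311 189  14  20 188] min [0.5295 0.0136 0.0308] max [0.5913 0.0557 0.068 ] med [0.5552 0.0359 0.0537]
top [366 190  43  26 794] min [ 0.5051 -0.2562  0.0315] max [ 0.5876 -0.1229  0.0847] med [ 0.544  -0.1831  0.0731]
top [323 233  13  14 149] min [ 0.404  -0.0226  0.0319] max [0.4467 0.0159 0.0768] med [ 0.4234 -0.003   0.0521]
top [396 263  20  20 218] min [ 0.2932 -0.2761  0.0301] max [ 0.3527 -0.216   0.0656] med [ 0.3233 -0.2436  0.0531]
top [299 306  25   7  47] min [0.2012 0.0141 0.1646] max [0.2183 0.0822 0.2
[... 686 characters left out ...]
.2589  0.0301] max [ 0.5854 -0.1236  0.0814] med [ 0.5629 -0.1941  0.0688]
scene [350 220  25  46 698] min [ 0.7526 -0.0358  0.0302] max [0.7999 0.0205 0.1391] med [ 0.7852 -0.0193  0.0922]
scene [298 226  24  32 650] min [ 0.6576 -0.1273  0.03  ] max [ 0.7168 -0.0705  0.0884] med [ 0.6984 -0.1047  0.0715]
scene [219 281  21  18 299] min [ 0.6779 -0.3465  0.03  ] max [ 0.7268 -0.2992  0.0405] med [ 0.7043 -0.3236  0.0363]
scene [277 289  16   9  21] min [ 0.7746 -0.2405  0.0301] max [ 0.7795 -0.2004  0.0332] med [ 0.7773 -0.2197  0.0313]
scene [209 305  28  23 192] min [ 0.7923 -0.4     0.0312] max [ 0.8    -0.3452  0.0929] med [ 0.7982 -0.3631  0.0801]
scene tray floor z 0.01896917777380769
```

View pics/top_z.png

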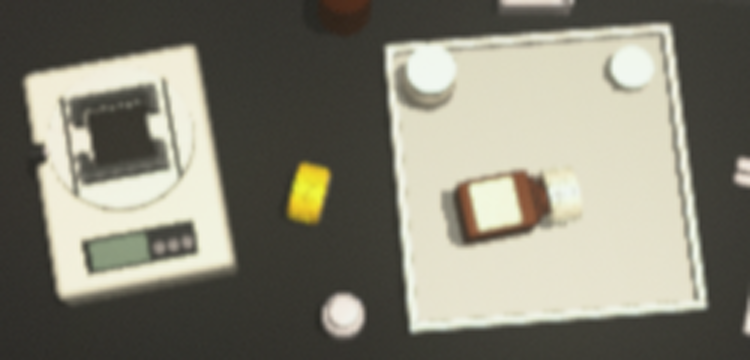

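View pics/scene_z.png

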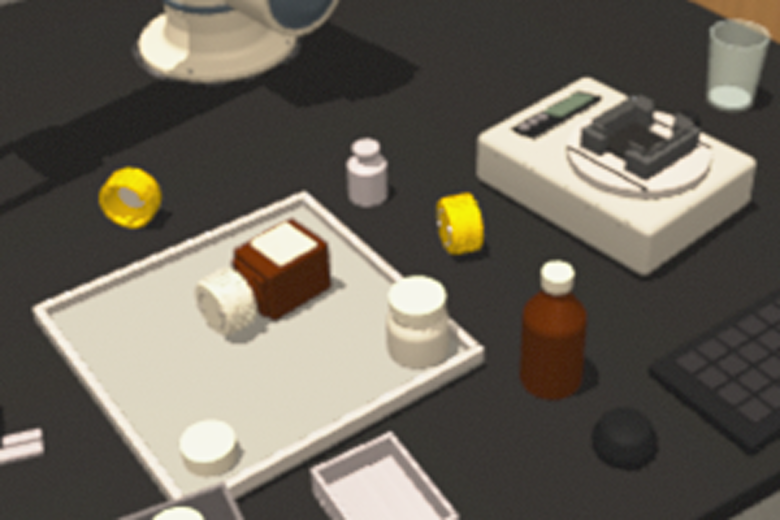

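```bash
python3 - <<'E'
from h import *
np.set_printoptions(precision=4,suppress=True)
P={}
for n in('top','scene'):
    s=dict(np.load('/tmp/%s.npz'%n)); p=pts(s); z=p[...,2]
    # bottle
    b=(p[...,0]>.49)&(p[...,0]<.6)&(p[...,1]>-.27)&(p[...,1]<-.11)&(z>.03)
    q=p[b]; 
    hsv=cv2.cvtColor(s['pixels'],cv2.COLOR_RGB2HSV)[b]
    print(n,'zhist',np.histogram(q[:,2],bins=12))
    t=q[(q[:,2]>.066)&(q[:,2]<.084)]
    body=t[t[:,1]>-.20]
    r=cv2.minAreaRect((t[:,:2]*1000).astype(np.float32)); print('all',r)
    print('body', cv2.minAreaRect((body[:,:2]*1000).astype(np.float32)), body[:,2].mean())
    print('cap top z', np.percentile(q[q[:,1]<-.225][:,2],[50,95]))
    c=q[q[:,1]<-.222]; print('cap xy range',c.min(0),c.max(0))
    for lo in np.arange(-.26,-.12,.01):
        k=q[(q[:,1]>lo)&(q[:,1]<lo+.01)]
        if len(k)>3: print(round(lo+.005,3),k[:,0].min(),k[:,0].max(),k[:,2].max(),len(k))
    # jaws
    for a,b2 in((.082,.10),(.1,.13)):
        m=(p[...,0]>.43)&(p[...,0]<.73)&(p[...,1]>.1)&(p[...,1]<.35)&(z>a)&(z<b2)
        g=p[m]; print('jaws',a,len(g),g.min(0),g.max(0),g.mean(0), cv2.minAreaRect((g[:,:2]*1000).astype(np.float32)))
    m=(p[...,0]>.42)&(p[...,0]<.73)&(p[...,1]>.1)&(p[...,1]<.36)&(z>.06)&(z<.08)
    g=p[m];print('housing',cv2.minAreaRect((g[:,:2]*1000).astype(np.float32)),np.median(g[:,2]))
E
```

```text
top zhist (array([ 11,  10,  11,  16,  18,  24,  45,  62, 119, 231, 208,  39]), array([0.0315, 0.0359, 0.0404, 0.0448, 0.0492, 0.0537, 0.0581, 0.0625,
       0.067 , 0.0714, 0.0759, 0.0803, 0.0847]))
all ((547.5343627929688, -189.75558471679688), (62.02440643310547, 128.2030792236328), 12.64656925201416)
body ((541.7483520507812, -165.36700439453125), (62.48467254638672, 77.01190948486328), 11.386521339416504) 0.07541936743968736
cap top z [0.0683 0.078 ]
cap xy range [ 0.5259 -0.2562  0.0316] [ 0.5876 -0.2227  0.0805]
-0.255 0.5315456252592543 0.5661035577199304 0.0734304160681416 18
-0.245 0.5283967172002786 0.5854744314744891 0.0788611310319427 53
-0.235 0.526451013556559 0.5875961110122132 0.08053799122302552 59
-0.225 0.5258856683503401 0.582355080943268 0.07763470771467529 59
-0.215 0.5277718629867432 0.5835885431594451 0.0718251690369347 45
-0.205 0.5182536886585039 0.5733374192524414 0.08238140297523677 49
-0.195 0.5162236956855976 0.5784743502628019 0.08057048894685481 60
-0.185 0.5140772186760082 0.5774265234091484 0.08374670314284627 72
-0.175 0.5123337477423239 0.57557113
[... 2149 characters left out ...]
-0.145 0.5054968917600368 0.5699369165302985 0.0813467743273073 96
-0.135 0.5074656384667021 0.5666825109837772 0.07961645840338927 86
-0.125 0.5391972263354415 0.5641654689011316 0.07728861931107434 28
jaws 0.082 1017 [0.4966 0.1543 0.082 ] [0.6857 0.3296 0.1   ] [0.6186 0.2235 0.0875] ((595.6592407226562, 239.44850158691406), (155.72073364257812, 184.7646484375), 57.44566345214844)
jaws 0.1 463 [0.5586 0.1781 0.1001] [0.6628 0.2868 0.1227] [0.6112 0.2301 0.1098] ((608.0098876953125, 233.7912139892578), (93.64002227783203, 98.67642974853516), 12.663634300231934)
housing ((575.7689208984375, 224.38327026367188), (256.7907409667969, 194.54202270507812), 12.438042640686035) 0.07090112881064803
```

```bash
cat >> h.py <<'E'
def plan(wps, show=True):
    """wps: list of (pos, Rotation, nrows); prints rounded rows from the pose now"""
    o=observe(); p0=np.array(o['position']); R0=rot(o['orientation'])
    rows=[]; pp,Rp=p0,R0
    for p,Rt,n in wps:
        p=np.array(p); d=(Rp.inv()*Rt).as_rotvec()
        for i in range(1,n+1):
            f=i/n; P=pp+(p-pp)*f; Q=Rp*R.from_rotvec(d*f)
            rows.append(np.r_[R0.inv().apply(P-p0)*100,np.degrees((R0.inv()*Q).as_rotvec())])
        m=np.linalg.norm(p-pp)/n; a=np.degrees(np.linalg.norm(d))/n
        print('per row mm %.1f deg %.1f'%(m*1000,a)); pp,Rp=p,Rt
    print([[round(float(x),1)+0. for x in r] for r in rows])
def tool(head,rx=0,pre=None):
    """tool down, x axis at heading (deg), then turned rx deg about tool x"""
    h=np.radians(head); x=np.array([np.cos(h),np.sin(h),0]); z=np.array([0,0,-1.]); y=np.cross(z,x)
    return R.from_matrix(np.c_[x,y,z])*R.from_euler('x',rx,degrees=True)
def st():
    o=observe(); np.set_printoptions(precision=4,suppress=True)
    print('t',o['time_s'],'q',np.array(o['joints']),'p',o['position'],'F',o['contact_force'],'w',o['grip_width'])
    M=rot(o['orientation']).as_matrix(); print('x',M[:,0],'z',M[:,2])
E
python3 - <<'E'
from h import *
plan([((.40,-.36,.24),tool(-20,10),7),((.553,-.227,.146),tool(11,25),5)])
s=dict(np.load('/tmp/top.npz'));p=pts(s)
q=p[203:230,158:192].reshape(-1,3);q=q[q[:,2]>.06];print('beaker',q.min(0),q.max(0))
E
```

```text
per row mm 46.1 deg 7.9
per row mm 44.7 deg 6.9
[[-2.1, -4.1, -0.3, 1.3, -0.7, -7.7], [-4.1, -8.2, -0.5, 2.6, -1.3, -15.5], [-6.2, -12.3, -0.8, 3.9, -2.0, -23.2], [-8.3, -16.4, -1.0, 5.2, -2.7, -31.0], [-10.4, -20.6, -1.3, 6.6, -3.3, -38.7], [-12.4, -24.7, -1.6, 7.9, -4.0, -46.4], [-14.5, -28.8, -1.8, 9.2, -4.6, -54.2], [-16.2, -32.4, 0.1, 11.3, -7.3, -60.2], [-18.0, -36.1, 2.0, 13.5, -10.1, -66.1], [-19.7, -39.8, 3.8, 15.7, -12.8, -72.1], [-21.4, -43.4, 5.7, 17.9, -15.7, -78.0], [-23.2, -47.1, 7.6, 20.1, -18.5, -83.9]]
beaker [0.46232935 0.44995801 0.06000385] [0.53157624 0.52271661 0.10409146]
```

Emit:
{"name": "arm_command", "arguments": {
  "increments": [
    [[-2.1,-4.1,-0.3,1.3,-0.7,-7.7],[-4.1,-8.2,-0.5,2.6,-1.3,-15.5],[-6.2,-12.3,-0.8,3.9,-2.0,-23.2],[-8.3,-16.4,-1.0,5.2,-2.7,-31.0],[-10.4,-20.6,-1.3,6.6,-3.3,-38.7],[-12.4,-24.7,-1.6,7.9,-4.0,-46.4],[-14.5,-28.8,-1.8,9.2,-4.6,-54.2],[-16.2,-32.4,0.1,11.3,-7.3,-60.2],[-18.0,-36.1,2.0,13.5,-10.1,-66.1],[-19.7,-39.8,3.8,15.7,-12.8,-72.1],[-21.4,-43.4,5.7,17.9,-15.7,-78.0],[-23.2,-47.1,7.6,20.1,-18.5,-83.9]]
  ],
  "grip": 1
}}

```text
time_s: 1.6
position: [0.5535, -0.2257, 0.1449]
orientation: [-0.216, 0.971, 0.095, -0.021]
contact_force: [0.7, -0.8, 0.8]
grip_width: 0.0877
```

```bash
python3 - <<'E'
from h import *
st(); plan([((.543,-.1735,.028),tool(11,25),6)])
E
```

```text
t 1.6 q [-0.6167  0.3415  1.1405  0.3222  1.9682 -0.7333] p [ 0.5535 -0.2257  0.1449] F [ 0.6645 -0.7561  0.8381] w 0.087682499400943
x [0.9809 0.1944 0.0002] z [-0.0823  0.4163 -0.9055]
per row mm 21.4 deg 0.0
[[0.0, 0.0, 2.1, 0.0, 0.0, 0.0], [0.0, 0.0, 4.3, 0.0, 0.0, 0.1], [0.0, 0.1, 6.4, -0.1, 0.0, 0.1], [0.0, 0.1, 8.6, -0.1, 0.1, 0.1], [0.0, 0.1, 10.7, -0.1, 0.1, 0.2], [0.0, 0.1, 12.8, -0.1, 0.1, 0.2]]
```

Emit:
{"name": "arm_command", "arguments": {
  "increments": [
    [[0,0,2.1,0,0,0],[0,0,4.3,0,0,0],[0,0.1,6.4,0,0,0.1],[0,0.1,8.6,0,0,0.1],[0,0.1,10.8,0,0,0.2],[0,0.1,12.8,0,0,0.2],[0,0.1,12.8,0,0,0.2]]
  ]
}}

```text
time_s: 2.48
position: [0.542, -0.1723, 0.0266]
orientation: [-0.217, 0.971, 0.094, -0.023]
contact_force: [-0.4, -0.1, -0.7]
grip_width: 0.0878
```

```bash
python3 - <<'E'
from h import *
st(); snap('scene','s1.png'); s=snap('top','t1.png')
im=cv2.imread('pics/t1.png')[130:260,300:480]; im2=cv2.imread('pics/s1.png')[130:330,150:400]
cv2.imwrite('pics/c1.png',np.hstack([cv2.resize(im,(400,289)),cv2.resize(im2,(361,289))]))
E
```

```text
t 2.475 q [-0.5598  0.3076  1.3955  0.3188  1.7443 -0.7452] p [ 0.542  -0.1723  0.0266] F [-0.3885 -0.084  -0.7495] w 0.08779217334213593
x [ 0.9814  0.1919 -0.0042] z [-0.0856  0.418  -0.9044]
```

View pics/c1.png

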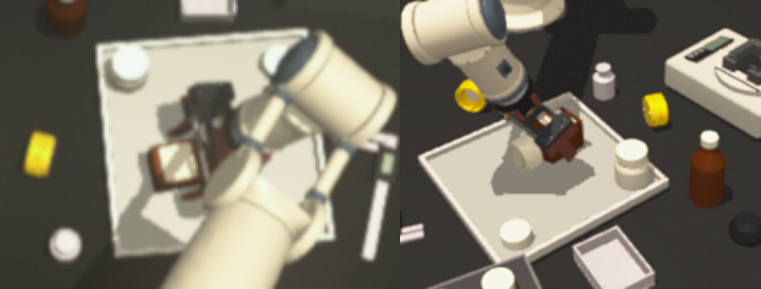

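The fingers straddle the body, on either side of the bottle at about (178,160) in the left crop. Closing now.

Emit:
{"name": "arm_command", "arguments": {
  "increments": [
    [[0,0,0,0,0,0],[0,0,0,0,0,0],[0,0,0,0,0,0],[0,0,0,0,0,0]]
  ],
  "grip": 0.3,
  "grip_force": 40
}}

```text
time_s: 3.08
position: [0.5432, -0.1738, 0.0295]
orientation: [-0.216, 0.972, 0.094, -0.021]
contact_force: [-1.9, -2.2, 2.6]
grip_width: 0.0617
```

```bash
cat > kin.py <<'E'
from h import *
from scipy.optimize import least_squares
def Rq(q):
    return R.from_euler('ZYZYZ',[q[0],q[1]+q[2],q[3],q[4],q[5]+np.pi])
def fk(q,k):
    a1,h,L2,a3,L3,d6=k
    A=R.from_euler('ZY',[q[0],q[1]]); B=R.from_euler('ZY',[q[0],q[1]+q[2]])
    return R.from_euler('Z',q[0]).apply([a1,0,h])+A.apply([0,0,L2])+B.apply([a3,0,L3])+Rq(q).apply([0,0,d6])
E
python3 - <<'E'
from kin import *
st()
D=[([-1.3537,.0918,1.2317,0,1.8198,-.0567],[.1622,-.5774,.2216]),([-.6167,.3415,1.1405,.3222,1.9682,-.7333],[.5535,-.2257,.1449]),([-.5598,.3076,1.3955,.3188,1.7443,-.7452],[.542,-.1723,.0266])]
o=observe();D.append((np.array(o['joints']),o['position']))
for q,p in D: M=Rq(q).as_matrix(); print(M[:,0],M[:,2])
k0=np.array([0.,.3,.35,0,.4,.3])
f=lambda k:np.r_[np.concatenate([fk(q,k)-p for q,p in D]),(k-k0)*1e-3]
r=least_squares(f,k0);print(r.x,f(r.x)[:12])
E
```

```text
t 3.075 q [-0.5608  0.3059  1.3914  0.3185  1.7457 -0.7451] p [ 0.5432 -0.1738  0.0295] F [-1.9184 -2.1548  2.611 ] w 0.061718502998798254
x [ 0.9815  0.1913 -0.0012] z [-0.0822  0.4157 -0.9058]Traceback (most recent call last):
  File "<stdin>", line 5, in <module>
  File "kin.py", line 4, in Rq
    return R.from_euler('ZYZYZ',[q[0],q[1]+q[2],q[3],q[4],q[5]+np.pi])
           ~~~~~~~~~~~~^^^^^^^^^^^^^^^^^^^^^^^^^^^^^^^^^^^^^^^^^^^^^^^
  File "scipy/spatial/transform/_rotation.pyx", line 1413, in scipy.spatial.transform._rotation.Rotation.from_euler
ValueError: Expected axis specification to be a non-empty string of upto 3 characters, got ZYZYZ
```

```bash
sed -i "s/return R.from_euler('ZYZYZ'.*/return R.from_euler('ZYZ',[q[0],q[1]+q[2],q[3]])*R.from_euler('YZ',[q[4],q[5]+np.pi])/" kin.py
python3 - <<'E'
from kin import *
np.set_printoptions(precision=4,suppress=True)
D=[([-1.3537,.0918,1.2317,0,1.8198,-.0567],[.1622,-.5774,.2216]),([-.6167,.3415,1.1405,.3222,1.9682,-.7333],[.5535,-.2257,.1449]),([-.5598,.3076,1.3955,.3188,1.7443,-.7452],[.542,-.1723,.0266])]
o=observe();D.append((np.array(o['joints']),o['position']))
for q,p in D: M=Rq(q).as_matrix(); print(M[:,0],M[:,2])
k0=np.array([0.,.3,.35,0,.4,.3])
f=lambda k:np.r_[np.concatenate([fk(q,k)-p for q,p in D]),(k-k0)*1e-3]
r=least_squares(f,k0);print(r.x,f(r.x)[:12]*1000)
E
```

```text
[ 0.2704 -0.9627 -0.0017] [-0.0004  0.0017 -1.    ]
[0.9809 0.1944 0.0002] [-0.0824  0.4163 -0.9055]
[ 0.9814  0.1919 -0.0042] [-0.0856  0.418  -0.9044]
[ 0.9815  0.1913 -0.0012] [-0.0822  0.4157 -0.9058]
[-0.0218  0.121   0.507   0.086   0.5711  0.4614] [-33.2543  -7.1955  -0.644   -0.4817  -1.2318   1.085    0.1852   0.6175
  -0.2023   0.2766   0.4634  -0.2384]
```

Grip holds at 61.7 mm. Lifting.

```bash
python3 - <<'E'
from h import *
plan([((.545,-.13,.20),tool(11,15),4),((.53,-.06,.27),tool(11,0),4)])
E
```

```text
per row mm 44.0 deg 2.5
per row mm 25.0 deg 3.8
[[0.2, -2.8, -3.4, -2.5, 0.0, 0.0], [0.5, -5.5, -6.8, -5.0, 0.0, 0.0], [0.7, -8.3, -10.2, -7.6, 0.1, 0.0], [1.0, -11.1, -13.6, -10.1, 0.1, 0.0], [1.0, -13.5, -14.5, -13.8, 0.1, 0.0], [0.9, -15.8, -15.3, -17.6, 0.1, 0.0], [0.9, -18.2, -16.1, -21.3, 0.1, 0.0], [0.8, -20.5, -16.9, -25.1, 0.1, 0.0]]
```

Emit:
{"name": "arm_command", "arguments": {
  "increments": [
    [[0,-0.8,-1.8,0,0,0],[0.2,-2.8,-3.4,-1.5,0,0],[0.5,-5.5,-6.8,-5.0,0,0],[0.7,-8.3,-10.2,-7.6,0.1,0],[1.0,-11.1,-13.6,-10.1,0.1,0],[1.0,-13.5,-14.5,-13.8,0.1,0],[0.9,-15.8,-15.3,-17.6,0.1,0],[0.9,-18.2,-16.1,-21.3,0.1,0],[0.8,-20.5,-16.9,-25.1,0.1,0]]
  ]
}}

```text
time_s: 4.2
position: [0.5291, -0.0594, 0.2709]
orientation: [0.001, 0.995, 0.096, 0.001]
contact_force: [0.4, 0.0, -2.7]
grip_width: 0.0622
```

```bash
cat > kin.py <<'E'
from h import *
from scipy.optimize import least_squares
def Rq(q):
    return R.from_euler('ZYZ',[q[0],q[1]+q[2],q[3]])*R.from_euler('YZ',[q[4],q[5]+np.pi])
def fk(q,k):
    a1,h,L2,a3,L3,d6,e,g=k
    A=R.from_euler('ZY',[q[0],q[1]]); B=R.from_euler('ZY',[q[0],q[1]+q[2]]); C=R.from_euler('ZYZ',[q[0],q[1]+q[2],q[3]])
    return R.from_euler('Z',q[0]).apply([a1,e,h])+A.apply([0,0,L2])+B.apply([a3,0,L3])+C.apply([0,g,0])+Rq(q).apply([0,0,d6])
D=[([-1.3537,.0918,1.2317,0,1.8198,-.0567],[.1622,-.5774,.2216]),([-.6167,.3415,1.1405,.3222,1.9682,-.7333],[.5535,-.2257,.1449]),([-.5598,.3076,1.3955,.3188,1.7443,-.7452],[.542,-.1723,.0266]),([-0.5608,.3059,1.3914,.3185,1.7457,-.7451],[.5432,-.1738,.0295])]
k0=np.array([0.,.3,.4,0,.4,.3,0,0])
def fit():
    f=lambda k:np.r_[np.concatenate([fk(q,k)-p for q,p in D]),(k-k0)*1e-3]
    r=least_squares(f,k0);print(r.x,'res mm',np.abs(f(r.x)[:-8]).max()*1000); return r.x
E
python3 - <<'E'
from kin import *
st(); o=observe(); D.append((np.array(o['joints']),np.array(o['position']))); k=fit()
E
```

```text
t 4.2 q [-0.1747 -0.0774  1.3141 -0.0015  1.9027 -0.3672] p [ 0.5291 -0.0594  0.2709] F [ 0.365   0.0085 -2.7467] w 0.06217117854003539
x [0.9816 0.1908 0.0015] z [ 0.0019 -0.0018 -1.    ]
[ 0.0001  0.1573  0.3725  0.0969  0.5583  0.3492  0.0342 -0.0002] res mm 0.038906318495790515
```

```bash
cat >> kin.py <<'E'
lo=np.array([-2.87,-.86,.17,-1.51,.06,-2.65]);hi=np.array([2.87,2.18,2.46,4.65,2.69,2.65])
def ik(p,Rt,k,q0):
    f=lambda q:np.r_[(fk(q,k)-p)*3,(Rt.inv()*Rq(q)).as_rotvec()]
    r=least_squares(f,np.clip(q0,lo+1e-3,hi-1e-3),bounds=(lo,hi)); return r.x,np.linalg.norm(r.fun)
E
python3 - <<'E'
from kin import *
o=observe(); q0=np.array(o['joints']);D.append((q0,np.array(o['position']))); k=fit()
pad=np.array([.6085,.2335,.088])
for head in(11.4,):
  for rx in(-55,-60,-65,-70):
    Rt=tool(head,rx); d=Rt.as_matrix()[:,2]
    for dz in(0,.10):
        p=pad+[0,0,.054+dz]+.019*d
        q,e=ik(p,Rt,k,q0+[.6,0,0,-.9,0,0]); print(head,rx,dz,'z',d,'q',q,'err',e)
# option heading +101 via half turn
for rx in(-65,):
    Rt=tool(191.4,rx); d=Rt.as_matrix()[:,2]; p=pad+[0,0,.054]+.019*d
    for g in([0,.5,1.3,1.4,1.5,0],[0,.5,1.3,1.4,1.5,-2]): print(d,ik(p,Rt,k,np.array(g)))
E
```

```text
[ 1.43185428e-04  1.57254859e-01  3.72489191e-01  9.69269338e-02
  5.58337793e-01  3.49240843e-01  3.41711289e-02 -1.61642937e-04] res mm 0.038906318495790515
11.4 -55 0 z [ 0.16191141 -0.80299114 -0.57357644] q [ 0.68629784  0.55627681  1.0964365  -0.87615557  1.91278772  0.36322424] err 3.8031974329566914e-11
11.4 -55 0.1 z [ 0.16191141 -0.80299114 -0.57357644] q [ 0.68628882  0.50711726  0.98293262 -0.9291346   2.01372888  0.22506826] err 4.731829954866727e-11
11.4 -60 0 z [ 0.17117628 -0.84893974 -0.5       ] q [ 0.70444921  0.59614111  1.08625094 -0.94848634  1.94020484  0.36980615] err 6.717652535700124e-11
11.4 -60 0.1 z [ 0.17117628 -0.84893974 -0.5       ] q [ 0.70443886  0.53807233  0.98490414 -1.00670748  2.02947992  0.22544681] err 3.3499698408814677e-11
11.4 -65 0 z [ 0.17913839 -0.8884274  -0.42261826] q [ 0.71974876  0.63645212  1.07711537 -1.02035008  1.967326    0.37411562] err 8.290223146602914e-11
11.4 -65 0.1 z [ 0.17913839 -0.8884274  -0.42261826] q [ 0.71973712  0.56907354  0.98864488 -1.08342     2.04476352  0.22487365] err 1.3262556655359184e-11
11.4 -70 0 z [ 0.18573714 -0.92115359 -0.34202014] q [ 0.73221803  0.67695032  1.06910835 -1.09198267  1.99404471  0.37629203] err 6.736713298832598e-11
11.4 -70 0.1 z [ 0.18573714 -0.92115359 -0.34202014] q [ 0.7322052   0.5999502   0.99411789 -1.15941932  2.05961182  0.22348749] err 1.5401671011203194e-11
[-0.17913839  0.8884274  -0.42261826] (array([-0.16186962,  0.40010493,  1.44369775,  1.08270601,  1.75877858,
        2.65      ]), np.float64(0.11362450656648587))
[-0.17913839  0.8884274  -0.42261826] (array([-0.03574649,  1.15738758,  0.17      ,  1.23931373,  2.24152668,
       -2.65      ]), np.float64(0.65542862668195))
```

```bash
python3 - <<'E'
from h import *
pad=np.array([.6085,.2335,.088]); Rt=tool(11.5,-65); d=Rt.as_matrix()[:,2]
p=pad+[0,0,.054+.07]+.019*d
plan([((.56,.06,.29),tool(11,-25),4),(p,Rt,7)])
E
```

```text
per row mm 31.2 deg 6.2
per row mm 26.6 deg 5.7
[[1.3, -2.8, -0.5, -6.2, 0.0, 0.0], [2.7, -5.6, -1.0, -12.4, 0.0, 0.0], [4.0, -8.3, -1.4, -18.7, -0.1, 0.0], [5.3, -11.1, -1.9, -24.9, -0.1, 0.0], [6.5, -13.2, -0.7, -30.6, 0.0, -0.1], [7.6, -15.2, 0.5, -36.3, 0.0, -0.2], [8.8, -17.3, 1.8, -42.0, 0.0, -0.2], [9.9, -19.4, 3.0, -47.7, 0.1, -0.3], [11.1, -21.4, 4.2, -53.4, 0.1, -0.4], [12.2, -23.5, 5.4, -59.2, 0.2, -0.4], [13.4, -25.5, 6.7, -64.9, 0.2, -0.5]]
```

Emit:
{"name": "arm_command", "arguments": {
  "increments": [
    [[1.3,-2.8,-0.5,-6.2,0.0,0.0],[2.7,-5.6,-1.0,-12.4,0.0,0.0],[4.0,-8.3,-1.4,-18.7,-0.1,0.0],[5.3,-11.1,-1.9,-24.9,-0.1,0.0],[6.5,-13.2,-0.7,-30.6,0.0,-0.1],[7.6,-15.2,0.5,-36.3,0.0,-0.2],[8.8,-17.3,1.8,-42.0,0.0,-0.2],[9.9,-19.4,3.0,-47.7,0.1,-0.3],[11.1,-21.4,4.2,-53.4,0.1,-0.4],[12.2,-23.5,5.4,-59.2,0.2,-0.4],[13.4,-25.5,6.7,-64.9,0.2,-0.5],[13.4,-25.5,6.7,-64.9,0.2,-0.5]]
  ]
}}

```text
time_s: 5.7
position: [0.6111, 0.2184, 0.197]
orientation: [0.536, 0.838, 0.088, 0.05]
contact_force: [-0.6, -0.2, -3.9]
grip_width: 0.0621
```

```bash
python3 - <<'E'
from h import *
st(); snap('scene','s2.png'); s=snap('top','t2.png')
im=cv2.imread('pics/t2.png')[110:250,180:360]; im2=cv2.imread('pics/s2.png')[60:240,290:500]
cv2.imwrite('pics/c2.png',np.hstack([cv2.resize(im,(400,311),interpolation=2),cv2.resize(im2,(363,311),interpolation=2)]))
E
```

```text
t 5.7 q [ 0.7228  0.5925  1.0244 -1.0596  2.0204  0.2723] p [0.6111 0.2184 0.197 ] F [-0.5988 -0.2154 -3.9179] w 0.06208646463478495
x [ 0.9794  0.2016 -0.0103] z [ 0.1787 -0.8897 -0.4201]
```

View pics/c2.png

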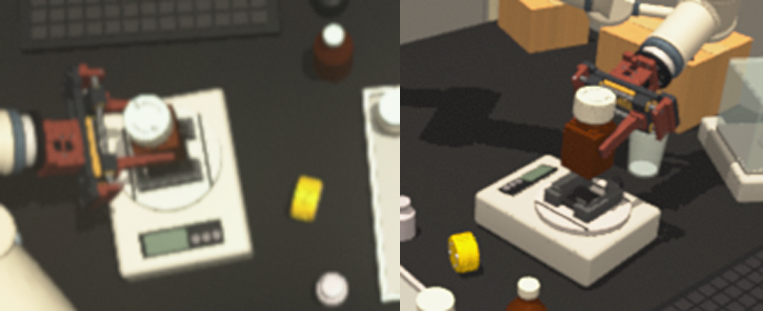

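The bottle is upright above the jaws, with the cap at about (148,120) in the top crop. Now measuring its tilt and offset.

```bash
python3 - <<'E'
from h import *
np.set_printoptions(precision=4,suppress=True)
for n in('top','scene'):
    s=dict(np.load('/tmp/%s.npz'%n)); p=pts(s); px=s['pixels'].astype(int)
    near=(abs(p[...,0]-.6085)<.06)&(abs(p[...,1]-.2335)<.06)&(p[...,2]>.13)
    white=(px.min(-1)>120)
    c=near&white; q=p[c]
    top=q[q[:,2]>np.percentile(q[:,2],90)-.012]
    zt=np.median(top[:,2]); (cx,cy),r=cv2.minEnclosingCircle((top[:,:2]*1000).astype(np.float32))
    print(n,'cap',len(q),'ztop',zt,'circle',cx,cy,r,'mean',top.mean(0))
    # top face plane tilt
    A=np.c_[top[:,:2]-top[:,:2].mean(0),np.ones(len(top))]; t=q[(q[:,2]>zt-.006)]
    co=np.linalg.lstsq(np.c_[t[:,:2]-t[:,:2].mean(0),np.ones(len(t))],t[:,2],rcond=None)[0]; print(' tilt slopes deg',np.degrees(co[:2]))
    amb=near&(px[...,0]>px[...,2]+25)&(px[...,0]<140)
    a=p[amb]; print(' amber',len(a),a.min(0),a.max(0))
E
```

```text
top cap 387 ztop 0.28060919085422154 circle 599.6231689453125 244.1004180908203 45.74031066894531 mean [0.6097 0.2329 0.2803]
 tilt slopes deg [-0.7582 -0.2232]
 amber 356 [0.5496 0.1971 0.1595] [0.6552 0.2933 0.2744]
scene cap 429 ztop 0.2774732766986711 circle 609.3400268554688 231.942626953125 32.1747932434082 mean [0.6148 0.2286 0.2764]
 tilt slopes deg [-3.2461  0.9071]
 amber 993 [0.5613 0.1955 0.1523] [0.6544 0.2934 0.277 ]
```

```bash
python3 - <<'E'
from h import *
o=observe();p=np.array(o['position'])
plan([(p+[-.0005,.001,-.03],tool(11.5,-65),3),(p+[-.0005,.001,-.053],tool(11.5,-65),5)])
E
```

```text
per row mm 10.0 deg 0.0
per row mm 4.6 deg 0.0
[[0.0, -0.9, 0.4, 0.0, 0.0, 0.0], [0.0, -1.8, 0.8, 0.0, 0.0, 0.0], [0.0, -2.8, 1.2, -0.1, 0.0, 0.0], [0.0, -3.2, 1.4, -0.1, 0.0, 0.0], [0.0, -3.6, 1.6, -0.1, 0.0, 0.0], [0.0, -4.0, 1.8, -0.1, 0.0, 0.0], [0.0, -4.4, 2.0, -0.1, 0.0, 0.0], [0.0, -4.8, 2.1, -0.1, 0.0, 0.0]]
```

Emit:
{"name": "arm_command", "arguments": {
  "increments": [
    [[0,-0.9,0.4,0,0,0],[0,-1.8,0.8,0,0,0],[0,-2.8,1.2,0,0,0],[0,-3.2,1.4,0,0,0],[0,-3.6,1.6,0,0,0],[0,-4.0,1.8,0,0,0],[0,-4.4,2.0,0,0,0],[0,-4.8,2.1,0,0,0]]
  ]
}}

```text
time_s: 6.8
position: [0.6116, 0.218, 0.1507]
orientation: [0.534, 0.839, 0.085, 0.053]
contact_force: [0.7, -0.3, -2.6]
grip_width: 0.0624
```

```bash
python3 - <<'E'
from h import *
st(); snap('scene','s3.png'); s=snap('top','t3.png')
im=cv2.imread('pics/t3.png')[110:250,180:360]; im2=cv2.imread('pics/s3.png')[80:240,310:490]
cv2.imwrite('pics/c3.png',np.hstack([cv2.resize(im,(400,311),interpolation=2),cv2.resize(im2,(350,311),interpolation=2)]))
E
```

```text
t 6.8 q [ 0.7216  0.6229  1.0642 -1.0286  1.9813  0.3498] p [0.6116 0.218  0.1507] F [ 0.7038 -0.3335 -2.6188] w 0.06239084420805837
x [ 0.98    0.199  -0.0006] z [ 0.18   -0.8878 -0.4236]
```

View pics/c3.png

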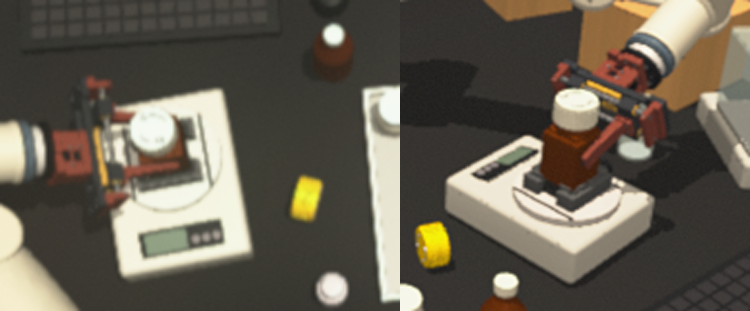

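Emit:
{"name": "arm_command", "arguments": {
  "increments": [
    [[0,-0.35,0.15,0,0,0],[0,-0.7,0.3,0,0,0],[0,-1.0,0.45,0,0,0],[0,-1.25,0.6,0,0,0],[0,-1.25,0.6,0,0,0]]
  ]
}}

```text
time_s: 7.52
position: [0.6114, 0.2177, 0.136]
orientation: [0.534, 0.839, 0.085, 0.053]
contact_force: [-0.7, 0.8, -3.0]
grip_width: 0.062
```

```bash
python3 - <<'E'
from h import *
st()
E
```

```text
t 7.525 q [ 0.7215  0.6351  1.0747 -1.0208  1.9702  0.3691] p [0.6114 0.2177 0.136 ] F [-0.655   0.8092 -2.9986] w 0.06200947743832987
x [ 0.98    0.1991 -0.0022] z [ 0.1795 -0.8881 -0.4231]
```

Emit:
{"name": "arm_command", "arguments": {
  "increments": [
    [[0,-0.1,0.05,0,0,0],[0,-0.2,0.1,0,0,0],[0,-0.3,0.13,0,0,0],[0,-0.3,0.13,0,0,0]]
  ]
}}

```text
time_s: 8.02
position: [0.6114, 0.2178, 0.1345]
orientation: [0.535, 0.839, 0.084, 0.054]
contact_force: [-3.5, -1.1, 6.1]
grip_width: 0.0619
```

```bash
python3 - <<'E'
from h import *
st()
E
```

```text
t 8.025 q [ 0.7217  0.6368  1.0756 -1.0206  1.9692  0.3737] p [0.6114 0.2178 0.1345] F [-3.5317 -1.0571  6.1022] w 0.061936831822822114
x [0.9802 0.1982 0.    ] z [ 0.1797 -0.8884 -0.4224]
```

Emit:
{"name": "arm_command", "arguments": {
  "increments": [
    [[0,0,0,0,0,0],[0,0,0,0,0,0],[0,0,0,0,0,0]]
  ],
  "grip": 0.9
}}

```text
time_s: 8.4
position: [0.6115, 0.2177, 0.1341]
orientation: [0.535, 0.839, 0.084, 0.053]
contact_force: [-0.2, -0.4, 0.4]
grip_width: 0.0788
```

```bash
python3 - <<'E'
from h import *
st()
plan([(np.array(observe()['position'])-.12*rot(observe()['orientation']).as_matrix()[:,2],rot(observe()['orientation']),5)])
E
```

```text
t 8.4 q [ 0.7216  0.6372  1.0758 -1.0204  1.9689  0.3737] p [0.6115 0.2177 0.1341] F [-0.1857 -0.3607  0.3911] w 0.078785900774631
x [ 0.9801  0.1983 -0.0005] z [ 0.1796 -0.8885 -0.4223]
per row mm 24.0 deg 0.0
[[0.0, 0.0, -2.4, 0.0, 0.0, 0.0], [0.0, 0.0, -4.8, 0.0, 0.0, 0.0], [0.0, 0.0, -7.2, 0.0, 0.0, 0.0], [0.0, 0.0, -9.6, 0.0, 0.0, 0.0], [0.0, 0.0, -12.0, 0.0, 0.0, 0.0]]
```

Emit:
{"name": "arm_command", "arguments": {
  "increments": [
    [[0,0,-2.0,0,0,0],[0,0,-4.4,0,0,0],[0,0,-6.8,0,0,0],[0,0,-9.2,0,0,0],[0,-1,-11.0,0,0,0]]
  ]
}}

```text
time_s: 9.02
position: [0.5909, 0.3204, 0.1726]
orientation: [0.534, 0.839, 0.084, 0.054]
contact_force: [-0.1, -0.1, -0.4]
grip_width: 0.0791
```

```bash
python3 - <<'E'
from h import *
st(); snap('scene','s4.png'); s=snap('top','t4.png')
im=cv2.imread('pics/t4.png')[110:250,180:360]; im2=cv2.imread('pics/s4.png')[80:240,310:490]
cv2.imwrite('pics/c4.png',np.hstack([cv2.resize(im,(400,311),interpolation=2),cv2.resize(im2,(350,311),interpolation=2)]))
np.set_printoptions(precision=4,suppress=True)
for n in('top','scene'):
    s=dict(np.load('/tmp/%s.npz'%n)); p=pts(s); px=s['pixels'].astype(int)
    near=(abs(p[...,0]-.6085)<.05)&(abs(p[...,1]-.2335)<.05)&(p[...,2]>.18)&(px.min(-1)>110)
    c,l,stt,_=cv2.connectedComponentsWithStats(near.astype(np.uint8)); i=1+stt[1:,4].argmax(); q=p[l==i]
    zt=np.median(q[q[:,2]>np.percentile(q[:,2],60)][:,2]); t=q[q[:,2]>zt-.008]
    print(n,len(q),stt[i],'z pct',np.percentile(q[:,2],[5,50,95]),'top mean',t.mean(0),(t.min(0)+t.max(0))/2,t.max(0)-t.min(0),cv2.minEnclosingCircle((t[:,:2]*1000).astype(np.float32)))
E
```

```text
t 9.025 q [ 0.8325  0.7864  0.7898 -1.0428  2.1328  0.3075] p [0.5909 0.3204 0.1726] F [-0.1174 -0.1229 -0.3904] w 0.07908320801665814
x [0.9801 0.1985 0.0013] z [ 0.1804 -0.8878 -0.4234]
top 338 [239 160  21  21 338] z pct [0.2055 0.2143 0.2194] top mean [0.6094 0.2329 0.2148] [0.6085 0.2336 0.2168] [0.056  0.0586 0.0158] ((609.739501953125, 233.06024169921875), 29.843809127807617)
scene 403 [388 131  23  21 403] z pct [0.1869 0.2128 0.2176] top mean [0.6124 0.2285 0.215 ] [0.6096 0.2313 0.2135] [0.0587 0.0606 0.0108] ((608.3822021484375, 231.15415954589844), 30.985366821289062)
```

View pics/c4.png

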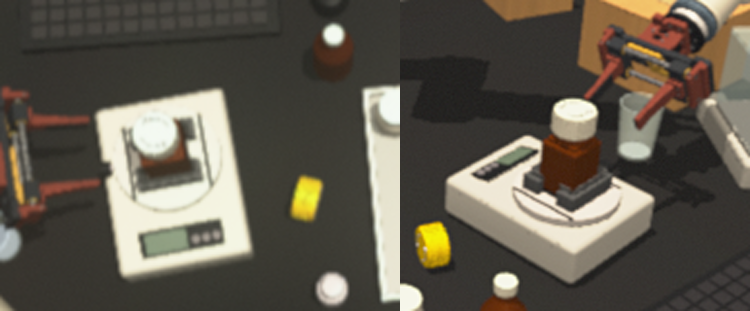

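Bottle stands in the pocket with cap top z ≈ 0.215, as expected, and centre ≈ (0.609, 0.2325). Now I'll turn the tool down above the cap.

```bash
python3 - <<'E'
from h import *
plan([((.595,.31,.27),tool(11.5,-35),4),((.609,.2325,.26),tool(11.5,0),5)])
E
```

```text
per row mm 25.0 deg 7.5
per row mm 15.9 deg 7.0
[[0.1, 2.4, -0.8, 7.5, 0.0, 0.0], [0.1, 4.8, -1.6, 15.0, 0.0, 0.0], [0.2, 7.1, -2.3, 22.5, 0.0, 0.1], [0.2, 9.5, -3.1, 30.0, 0.0, 0.1], [0.2, 10.0, -1.6, 37.0, 0.0, 0.1], [0.1, 10.5, -0.1, 44.0, 0.0, 0.1], [0.1, 11.0, 1.4, 51.0, 0.0, 0.1], [0.1, 11.4, 2.9, 58.0, 0.0, 0.1], [0.0, 11.9, 4.5, 65.0, 0.0, 0.1]]
```

Emit:
{"name": "arm_command", "arguments": {
  "increments": [
    [[0.1,2.4,-0.8,7.5,0,0],[0.1,4.8,-1.6,15.0,0,0],[0.2,7.1,-2.3,22.5,0,0.1],[0.2,9.5,-3.1,30.0,0,0.1],[0.2,10.0,-1.6,37.0,0,0.1],[0.1,10.5,-0.1,44.0,0,0.1],[0.1,11.0,1.4,51.0,0,0.1],[0.1,11.4,2.9,58.0,0,0.1],[0,11.9,4.5,65.0,0,0.1],[0,11.9,4.5,65.0,0,0.1]]
  ],
  "grip": 1
}}

```text
time_s: 10.38
position: [0.6094, 0.2281, 0.2597]
orientation: [0.0, 0.995, 0.097, 0.0]
contact_force: [0.1, -0.8, 0.9]
grip_width: 0.088
```

```bash
python3 - <<'E'
from h import *
st();plan([((.609,.2325,.185),tool(11.5,0),5)])
E
```

```text
t 10.375 q [ 0.3059  0.2443  0.9946 -0.0002  1.9024  0.1116] p [0.6094 0.2281 0.2597] F [ 0.1257 -0.7668  0.9371] w 0.08803502301688722
x [0.9812 0.193  0.0003] z [ 0.0003 -0.0001 -1.    ]
per row mm 15.0 deg 0.1
[[0.0, -0.1, 1.5, 0.0, 0.0, -0.1], [0.0, -0.2, 3.0, 0.0, 0.0, -0.1], [0.0, -0.3, 4.5, 0.0, 0.0, -0.2], [0.0, -0.4, 6.0, 0.0, 0.0, -0.3], [0.0, -0.4, 7.5, 0.0, 0.0, -0.4]]
```

Emit:
{"name": "arm_command", "arguments": {
  "increments": [
    [[0,-0.4,1.0,0,0,0],[0,-0.4,2.5,0,0,-0.1],[0,-0.4,4.0,0,0,-0.2],[0,-0.4,5.8,0,0,-0.3],[0,-0.4,7.5,0,0,-0.4],[0,-0.4,7.5,0,0,-0.4]]
  ]
}}

```text
time_s: 11.12
position: [0.6078, 0.2318, 0.1819]
orientation: [0.001, 0.995, 0.101, -0.002]
contact_force: [-1.5, -0.6, -0.8]
grip_width: 0.0873
```

```bash
python3 - <<'E'
from h import *
st(); snap('scene','s5.png')
im2=cv2.imread('pics/s5.png')[60:240,310:490]
cv2.imwrite('pics/c5.png',cv2.resize(im2,None,fx=3,fy=3,interpolation=2))
E
```

```text
t 11.125 q [ 0.3122  0.2281  1.1513 -0.0004  1.766   0.1107] p [0.6078 0.2318 0.1819] F [-1.5305 -0.5517 -0.775 ] w 0.08728525805642551
x [ 0.9798  0.2    -0.0038] z [-0.0035 -0.0015 -1.    ]
```

View pics/c5.png

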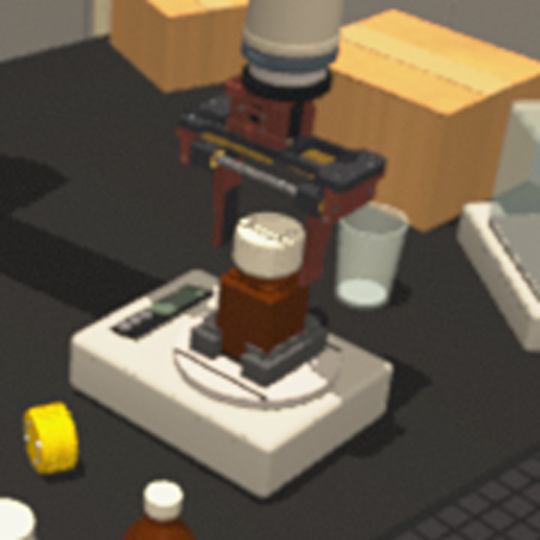

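The fingers straddle the cap at about (270,245), clear of the body. Closing on the cap.

Emit:
{"name": "arm_command", "arguments": {
  "increments": [
    [[0,0,-0.2,0,0,0],[0,0,-0.2,0,0,0],[0,0,-0.2,0,0,0],[0,0,-0.2,0,0,0]]
  ],
  "grip": 0.3,
  "grip_force": 45
}}

```text
time_s: 11.68
position: [0.6084, 0.2319, 0.1862]
orientation: [0.0, 0.995, 0.1, -0.0]
contact_force: [0.0, -0.4, 1.6]
grip_width: 0.0594
```

```bash
python3 - <<'E'
from h import *
st(); print(observe()['ft_torque'])
E
```

```text
t 11.675 q [ 0.312   0.2271  1.145  -0.0003  1.7704  0.1108] p [0.6084 0.2319 0.1862] F [ 0.0131 -0.4143  1.566 ] w 0.05941009786223074
x [ 0.9798  0.1998 -0.0008] z [-0.0007 -0.0006 -1.    ]
[-0.0686 -0.1096 -0.039 ]
```

Emit:
{"name": "arm_command", "arguments": {
  "increments": [
    [[0,0,0.2,0,0,0],[0,0,0.4,0,0,0],[0,0,0.55,0,0,0],[0,0,0.65,0,0,0],[0,0,0.65,0,0,0]]
  ]
}}

```text
time_s: 12.3
position: [0.6087, 0.2319, 0.1826]
orientation: [-0.0, 0.995, 0.1, 0.001]
contact_force: [-2.7, -1.3, 9.3]
grip_width: 0.0596
```

```bash
python3 - <<'E'
from h import *
st(); print(observe()['ft_torque'])
E
```

```text
t 12.3 q [ 0.3121  0.2243  1.1544 -0.0004  1.7604  0.1108] p [0.6087 0.2319 0.1826] F [-2.6668 -1.2692  9.2933] w 0.059579804859114675
x [0.9798 0.1999 0.0025] z [ 0.0025  0.0004 -1.    ]
[-0.1812  0.4618 -0.0119]
```

Emit:
{"name": "arm_command", "arguments": {
  "increments": [
    [[0,0,0.4,0,0,0],[0,0,0.6,0,0,0],[0,0,0.8,0,0,0],[0,0,0.9,0,0,0],[0,0,0.9,0,0,0]]
  ]
}}

```text
time_s: 12.92
position: [0.6091, 0.2321, 0.1789]
orientation: [-0.001, 0.995, 0.1, 0.004]
contact_force: [-5.5, -1.6, 16.2]
grip_width: 0.0594
```

```bash
python3 - <<'E'
from h import *
st(); print(observe()['ft_torque'])
E
```

```text
t 12.925 q [ 0.3121  0.2199  1.1661 -0.0004  1.7474  0.1107] p [0.6091 0.2321 0.1789] F [-5.5436 -1.6095 16.2214] w 0.05941441522059405
x [0.9798 0.1999 0.0082] z [ 0.0079  0.0022 -1.    ]
[-0.3656  0.9481 -0.0216]
```

Emit:
{"name": "arm_command", "arguments": {
  "increments": [
    [[-0.1,0,0.65,0,-0.5,0],[-0.1,0,0.65,0,-0.5,-4],[-0.1,0,0.65,0,-0.5,-10],[-0.1,0,0.65,0,-0.5,-16],[-0.1,0,0.65,0,-0.5,-22],[-0.1,0,0.65,0,-0.5,-28]]
  ]
}}

```text
time_s: 13.68
position: [0.6101, 0.2327, 0.1788]
orientation: [0.001, 0.94, 0.34, 0.005]
contact_force: [-0.7, 0.4, 17.8]
grip_width: 0.06
```

```bash
python3 - <<'E'
from h import *
st(); print(observe()['ft_torque'])
E
```

```text
t 13.675 q [ 0.3129  0.221   1.165  -0.0013  1.7452 -0.3807] p [0.6101 0.2327 0.1788] F [-0.7401  0.4085 17.7975] w 0.06000330536733013
x [0.769  0.6391 0.0091] z [ 0.0103  0.0019 -0.9999]
[ 0.055   0.0088 -0.0738]
```

Emit:
{"name": "arm_command", "arguments": {
  "increments": [
    [[-0.05,0,0.62,0,-0.4,-6],[-0.05,0,0.62,0,-0.4,-12],[-0.05,0,0.62,0,-0.4,-18],[-0.05,0,0.62,0,-0.4,-24],[-0.05,0,0.62,0,-0.4,-30],[-0.05,0,0.62,0,-0.4,-36],[-0.05,0,0.62,0,-0.4,-36]]
  ]
}}

```text
time_s: 14.55
position: [0.6111, 0.2333, 0.1788]
orientation: [0.005, 0.789, 0.614, 0.006]
contact_force: [-2.5, -0.2, 18.2]
grip_width: 0.0597
```

```bash
python3 - <<'E'
from h import *
st(); print(observe()['ft_torque'])
E
```

```text
t 14.55 q [ 0.3154  0.2205  1.1656 -0.0051  1.7412 -1.0088] p [0.6111 0.2333 0.1788] F [-2.486  -0.1881 18.2285] w 0.05965878486806767
x [0.245  0.9695 0.0034] z [ 0.0151 -0.0003 -0.9999]
[ 0.131   0.4116 -0.03  ]
```

Emit:
{"name": "arm_command", "arguments": {
  "increments": [
    [[0,0,0.2,0,0,0],[0,0,-0.3,0,0,0],[0,0,-0.8,0,0,0],[0,0,-1.2,0,0,0],[0,0,-1.2,0,0,0]]
  ]
}}

```text
time_s: 15.18
position: [0.6109, 0.2332, 0.1902]
orientation: [0.005, 0.789, 0.614, 0.006]
contact_force: [0.5, -1.2, -1.0]
grip_width: 0.0597
```

```bash
python3 - <<'E'
from h import *
st(); print(observe()['ft_torque'])
E
```

```text
t 15.175 q [ 0.3154  0.2213  1.1444 -0.0051  1.7621 -1.0089] p [0.6109 0.2332 0.1902] F [ 0.4714 -1.201  -0.9746] w 0.05965522011048169
x [0.245  0.9695 0.003 ] z [ 0.0146 -0.0005 -0.9999]
[ 0.056  -0.1024 -0.0122]
```

Emit:
{"name": "arm_command", "arguments": {
  "increments": [
    [[0,0,-0.6,0,0,0],[0,0,-1.3,0,0,0],[0,0,-2.0,0,0,0],[0,0,-3.0,0,0,0],[0,0,-4.0,0,0,0]]
  ]
}}

```text
time_s: 15.8
position: [0.6104, 0.2333, 0.2313]
orientation: [0.005, 0.789, 0.614, 0.006]
contact_force: [0.1, -0.4, -1.4]
grip_width: 0.06
```

```bash
python3 - <<'E'
from h import *
st(); snap('scene','s6.png'); snap('top','t6.png')
im2=cv2.imread('pics/s6.png')[60:240,310:490]
cv2.imwrite('pics/c6.png',cv2.resize(im2,None,fx=3,fy=3,interpolation=2))
E
```

```text
t 15.8 q [ 0.3157  0.2275  1.0648 -0.0053  1.835  -1.0089] p [0.6104 0.2333 0.2313] F [ 0.0979 -0.4233 -1.3738] w 0.06001050136533077
x [0.245  0.9695 0.0033] z [ 0.0151 -0.0004 -0.9999]
```

View pics/c6.png

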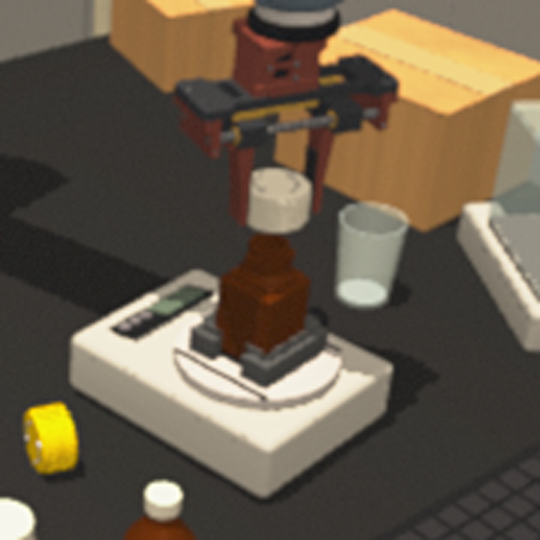

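The cap is off, held at (280,200). The open neck shows at (270,250) and the bottle is still in the jaws. Next, to the tray.

```bash
python3 - <<'E'
from h import *
plan([((.600,.20,.26),tool(70,0),2),((.54,-.2,.16),tool(30,0),9)])
E
```

```text
per row mm 22.3 deg 3.0
per row mm 46.3 deg 4.4
[[-1.7, -0.1, -1.4, 0.5, -0.2, 2.9], [-3.5, -0.2, -2.8, 1.0, -0.3, 5.8], [-8.0, 0.2, -1.7, 0.9, -0.4, 10.3], [-12.4, 0.7, -0.6, 0.9, -0.4, 14.7], [-16.9, 1.1, 0.5, 0.9, -0.4, 19.1], [-21.4, 1.5, 1.6, 0.9, -0.5, 23.6], [-25.9, 1.9, 2.7, 0.9, -0.5, 28.0], [-30.4, 2.4, 3.8, 0.9, -0.5, 32.5], [-34.8, 2.8, 4.9, 0.9, -0.6, 36.9], [-39.3, 3.2, 6.0, 0.8, -0.6, 41.4], [-43.8, 3.6, 7.1, 0.8, -0.6, 45.8]]
```

Emit:
{"name": "arm_command", "arguments": {
  "increments": [
    [[-1.7,-0.1,-1.4,0.5,-0.2,2.9],[-3.5,-0.2,-2.8,1.0,-0.3,5.8],[-8.0,0.2,-1.7,0.9,-0.4,10.3],[-12.4,0.7,-0.6,0.9,-0.4,14.7],[-16.9,1.1,0.5,0.9,-0.4,19.1],[-21.4,1.5,1.6,0.9,-0.5,23.6],[-25.9,1.9,2.7,0.9,-0.5,28.0],[-30.4,2.4,3.8,0.9,-0.5,32.5],[-34.8,2.8,4.9,0.9,-0.6,36.9],[-39.3,3.2,6.0,0.8,-0.6,41.4],[-43.8,3.6,7.1,0.8,-0.6,45.8],[-43.8,3.6,7.1,0.8,-0.6,45.8]]
  ]
}}

```text
time_s: 17.4
position: [0.5377, -0.2035, 0.1598]
orientation: [-0.0, 0.967, 0.255, -0.0]
contact_force: [0.7, -0.5, -0.7]
grip_width: 0.0596
```

```bash
python3 - <<'E'
from h import *
st(); snap('scene','s7.png')
im2=cv2.imread('pics/s7.png')[100:320,150:450]
cv2.imwrite('pics/c7.png',cv2.resize(im2,None,fx=2.5,fy=2.5,interpolation=2))
plan([((.54,-.2,.035),tool(30,0),6)])
E
```

```text
t 17.4 q [-0.4209  0.0211  1.4142 -0.0002  1.7073 -0.9373] p [ 0.5377 -0.2035  0.1598] F [ 0.7276 -0.4989 -0.7332] w 0.05960851528745841
x [ 0.8696  0.4937 -0.0008] z [-0.001   0.0003 -1.    ]
per row mm 20.9 deg 0.0
[[0.0, 0.0, 2.1, 0.0, 0.0, 0.0], [0.1, 0.0, 4.2, 0.0, 0.0, -0.1], [0.1, 0.0, 6.3, 0.0, 0.0, -0.1], [0.1, -0.1, 8.4, 0.0, 0.0, -0.2], [0.2, -0.1, 10.5, 0.0, 0.0, -0.2], [0.2, -0.1, 12.6, 0.0, 0.0, -0.2]]
```

View pics/c7.png

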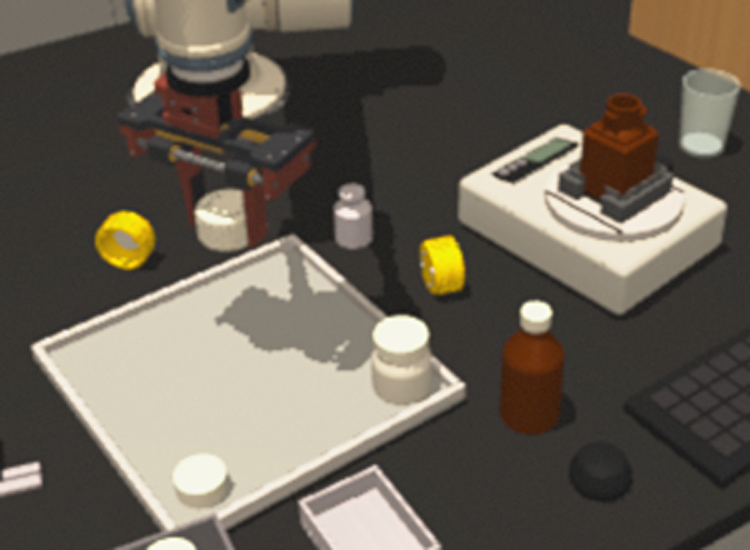

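Cap held at (222,220), level, above the tray. The open bottle is standing in the jaws at (620,150). Lowering.

Emit:
{"name": "arm_command", "arguments": {
  "increments": [
    [[0,0,2.1,0,0,0],[0.1,0,4.2,0,0,0],[0.1,0,6.3,0,0,0],[0.1,0,8.4,0,0,0],[0.2,0,10.5,0,0,0],[0.2,0,12.2,0,0,0],[0.2,0,13.2,0,0,0],[0.2,0,13.2,0,0,0]]
  ]
}}

```text
time_s: 18.45
position: [0.54, -0.2007, 0.0277]
orientation: [-0.001, 0.966, 0.257, -0.0]
contact_force: [-0.2, 0.4, -1.1]
grip_width: 0.0597
```

```bash
python3 - <<'E'
from h import *
st()
E
```

```text
t 18.45 q [-0.4154  0.0787  1.5911  0.0008  1.4731 -0.9347] p [ 0.54   -0.2007  0.0277] F [-0.2161  0.3787 -1.0715] w 0.05971366931437924
x [ 0.8682  0.4962 -0.0001] z [-0.0009  0.0013 -1.    ]
```

Emit:
{"name": "arm_command", "arguments": {
  "increments": [
    [[0,0,0.3,0,0,0],[0,0,0.6,0,0,0],[0,0,0.8,0,0,0],[0,0,1.0,0,0,0],[0,0,1.0,0,0,0]]
  ]
}}

```text
time_s: 19.08
position: [0.5399, -0.2006, 0.0176]
orientation: [-0.001, 0.966, 0.257, -0.0]
contact_force: [-0.3, 0.3, -0.4]
grip_width: 0.0596
```

```bash
python3 - <<'E'
from h import *
st()
E
```

```text
t 19.075 q [-0.4154  0.0862  1.6016  0.0008  1.4552 -0.9347] p [ 0.5399 -0.2006  0.0176] F [-0.2689  0.3432 -0.4184] w 0.05957989116149412
x [ 0.8682  0.4962 -0.0002] z [-0.001   0.0013 -1.    ]
```

Almost at contact, so I'll lower another 1.5 mm and release.

Emit:
{"name": "arm_command", "arguments": {
  "increments": [
    [[0,0,0.1,0,0,0],[0,0,0.15,0,0,0],[0,0,0.2,0,0,0]]
  ]
}}

```text
time_s: 19.45
position: [0.54, -0.2006, 0.0174]
orientation: [-0.001, 0.966, 0.257, -0.0]
contact_force: [-6.1, 1.9, 10.7]
grip_width: 0.0595
```

```bash
python3 - <<'E'
from h import *
st()
E
```

```text
t 19.45 q [-0.4153  0.0862  1.6021  0.0008  1.4542 -0.9347] p [ 0.54   -0.2006  0.0174] F [-6.0701  1.8639 10.7219] w 0.059470046473814916
x [0.8682 0.4963 0.0002] z [-0.0004  0.001  -1.    ]
```

Contact. I'll back off the load and open.

Emit:
{"name": "arm_command", "arguments": {
  "increments": [
    [[0,0,0,0,0,0],[0,0,0,0,0,0],[0,0,0,0,0,0]]
  ],
  "grip": 0.9
}}

```text
time_s: 19.82
position: [0.5399, -0.2007, 0.0171]
orientation: [-0.001, 0.966, 0.257, -0.0]
contact_force: [1.0, -0.2, -0.1]
grip_width: 0.0787
```

Emit:
{"name": "arm_command", "arguments": {
  "increments": [
    [[0,0,-1,0,0,0],[0,0,-3,0,0,0],[0,0,-6,0,0,0],[0,0,-10,0,0,0],[0,0,-14,0,0,0],[0,0,-18,0,0,0]]
  ]
}}

```text
time_s: 20.58
position: [0.5401, -0.2008, 0.2005]
orientation: [0.0, 0.966, 0.257, 0.001]
contact_force: [-0.3, -0.4, 0.4]
grip_width: 0.0791
```

```bash
python3 - <<'E'
from h import *
st(); plan([((.38,-.42,.30),tool(0,0),7)])
E
```

```text
t 20.575 q [-0.4155  0.0223  1.3412  0.0008  1.7769 -0.9347] p [ 0.5401 -0.2008  0.2005] F [-0.3152 -0.3912  0.3665] w 0.07905724024723325
x [0.8682 0.4963 0.0014] z [ 0.0014  0.0003 -1.    ]
per row mm 41.3 deg 4.3
[[-3.5, 1.6, -1.4, 0.0, 0.0, 4.3], [-7.1, 3.2, -2.9, 0.0, 0.0, 8.5], [-10.6, 4.8, -4.3, 0.0, 0.0, 12.8], [-14.2, 6.3, -5.7, 0.0, 0.0, 17.0], [-17.7, 7.9, -7.1, 0.0, -0.1, 21.3], [-21.2, 9.5, -8.6, 0.0, -0.1, 25.5], [-24.8, 11.1, -10.0, 0.0, -0.1, 29.8]]
```

Emit:
{"name": "arm_command", "arguments": {
  "increments": [
    [[-3.5,1.6,-1.4,0,0,4.3],[-7.1,3.2,-2.9,0,0,8.5],[-10.6,4.8,-4.3,0,0,12.8],[-14.2,6.3,-5.7,0,0,17.0],[-17.7,7.9,-7.1,0,0,21.3],[-21.2,9.5,-8.6,0,0,25.5],[-24.8,11.1,-10.0,0,0,29.8],[-24.8,11.1,-10.0,0,0,29.8]]
  ]
}}

```text
time_s: 21.58
position: [0.3783, -0.4222, 0.3031]
orientation: [0.002, 1.0, -0.002, 0.002]
contact_force: [0.3, 0.4, 0.5]
grip_width: 0.0787
```

```bash
python3 - <<'E'
from h import *
st(); o1={n:pts(dict(np.load('/tmp/%s.npz'%n))) for n in()} 
a=cv2.imread('pics/top0.png');b0=cv2.imread('pics/scene0.png')
s=snap('top','t8.png'); snap('scene','s8.png')
im=cv2.imread('pics/t8.png')[110:270,200:490]; im2=cv2.imread('pics/s8.png')[100:320,130:450]
cv2.imwrite('pics/c8.png',np.vstack([cv2.resize(im,(520,287),interpolation=2),cv2.resize(im2,(520,310),interpolation=2)]))
for n in('top','scene'):
    s=dict(np.load('/tmp/%s.npz'%n)); p=pts(s)
    for nm,x,y,z0,zz in(('cap',.54,-.2,.03,.1),('jar',.69,-.095,.03,.1),('spare',.704,-.322,.025,.1),('ybig',.56,.034,.03,.1),('wt',.424,-.003,.03,.1),('round',.77,-.003,.03,.2),('neck',.609,.233,.17,.25),('beaker',.497,.486,.06,.12)):
        q=p[(abs(p[...,0]-x)<.055)&(abs(p[...,1]-y)<.055)&(p[...,2]>z0)&(p[...,2]<zz)]
        if len(q): print(n,nm,len(q),(np.percentile(q,1,axis=0)+np.percentile(q,99,axis=0))/2,np.percentile(q[:,2],[50,95]))
E
```

```text
t 21.575 q [-0.9007  0.029   1.1516  0.0008  1.9563 -0.8955] p [ 0.3783 -0.4222  0.3031] F [0.254  0.3834 0.4762] w 0.0787130941852133
x [ 1.     -0.0048  0.0035] z [ 0.0035 -0.0031 -1.    ]
top cap 270 [ 0.5409 -0.1982  0.0425] [0.0449 0.0505]
top jar 323 [ 0.693  -0.0892  0.0604] [0.0808 0.0886]
top spare 242 [ 0.7049 -0.3253  0.0339] [0.0331 0.04  ]
top ybig 186 [0.5586 0.0332 0.0488] [0.0555 0.0627]
top wt 152 [ 0.4258 -0.0033  0.0527] [0.0489 0.0712]
top round 341 [ 0.7711 -0.0031  0.0859] [0.0933 0.1381]
top neck 254 [0.6091 0.2329 0.1879] [0.1831 0.2028]
top beaker 225 [0.4965 0.4861 0.0813] [0.0852 0.0988]
scene cap 372 [ 0.5408 -0.201   0.0405] [0.046  0.0496]
scene jar 649 [ 0.6877 -0.1004  0.0593] [0.0713 0.0864]
scene spare 488 [ 0.7027 -0.3233  0.0326] [0.0346 0.0388]
scene ybig 244 [0.5612 0.0297 0.0467] [0.0512 0.0614]
scene wt 214 [ 0.428  -0.0067  0.051 ] [0.048  0.0704]
scene round 866 [ 0.7819 -0.0101  0.0843] [0.0864 0.1352]
scene neck 298 [0.6119 0.2298 0.1871] [0.1878 0.2019]
scene beaker 393 [0.4951 0.4836 0.0795] [0.0816 0.096 ]
```

View pics/c8.png

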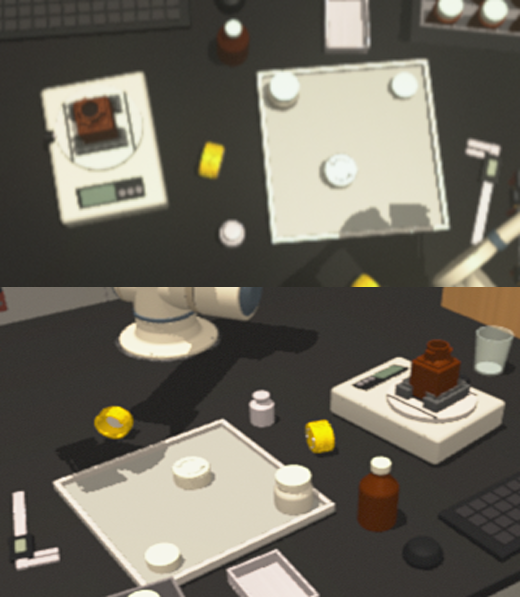

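The cap lies flat on the tray at (340,170) in the top crop, with its top at z ≈ 0.046 (14 + 32 mm). The open bottle stands in the jaws with its neck top at z ≈ 0.201 (88 + 113 mm). The bystanders haven't moved.

```bash
python3 -c "
from workcell import *
print(close_job())"
```

```text
the job is handed in; nothing more can be done
None
```

The job is done and handed in at about 22 s of the 59 s allowed; no verdict was reported.

- **Bottle placed:** I gripped the bottle across its body, stood it up and set it between the tester jaws. The contact force there was about 6 N.
- **Cap opened:** I gripped the cap and pressed it down with 16–18 N. Keeping it pressed, I turned it about 64° anticlockwise and lifted it off freely.
- **Cap laid down:** I put the cap flat on the tray, top side up, with a contact force of about 11 N. The arm then backed away from everything.

**Last checks:**
- The cap's top is at z ≈ 0.046 m, which is what it should be lying flat on the tray floor.
- The bottle's neck top is at z ≈ 0.201 m, so it is standing fully seated in the jaws.
- The jar, spare cap, round bottle, calibration weight, beaker and the yellow cap beside the tester measured within a few mm of where they started. In the pictures, the caliper and the other yellow cap also looked unmoved.

The two cameras differed by up to about 10 mm on some of the things standing on the bench and tray, because each sees their sides from a different angle. I had no direct reading of the load cell, so the forces above come from the wrist sensor; they were read between moves, so a brief peak during a move could have been missed. No check failed.

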